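# Lock the wax block into the cassette clamp

### The job

Clamp the wax block that sits in the bench cassette clamp: push the clamp's sprung plunger fully down until it stops and, still holding it down, slide the keeper all the way across so that it traps the plunger, then let go. Use a light hand: never lean on the plunger with more than about 30 N and never force the keeper sideways with more than about 20 N, and leave the things standing around alone.

Things in the scene. Friction and masses are not known exactly. Their poses are not given: they have to be found in the camera images.
- clamp: Aluminium cassette clamp fixed to the bench: base plate 150 x 150 x 12 mm, on it a block with its top 46 mm above the bench. Origin: on the bench, 13 mm in +x from the base plate's centre. z up; x points from the white wax block in its nest (x -77 to -47 mm) towards the keeper's rail (x 43 to 49, end posts at y +-58 up to z 81 mm); y is the way the keeper slides to lock.
- press_pad (a point): Point on top of the steel plunger's flat pressing pad, to be pressed with shut fingertips: at x -3, y -26, z 74 mm of the clamp while up; it sinks with the plunger. Clamp axes. Pad: x -24 to 18, y -54 to 30 mm; free pad is 28 mm towards -y, 26 mm towards +y up to the keeper's push plate (open).
- ear (a point): Middle of the top of the plunger's catch ear, a plate 20 x 24 x 9 mm beside the pad and level with it: x 18 to 38, y 4 to 28 mm of the clamp, z 74 mm while up. The keeper's nose must end up over it.
- plunger (a joint): How far the plunger is down, m; 0 = up. Spring: about 6 N to start, 0.6 N more per mm. A hard stop, set differently on each clamp, ends the travel at 6 to 17 mm; it has a rubber face that gives about 1 mm per 10 N. The keeper's nose passes over the ear only in the last 1.5 mm before the stop; otherwise it jams on the ear's end. Trapped and let go, the plunger rises 1 to 2 mm until the ear bears up on the nose.
- keeper (a joint): How far the keeper has slid along clamp +y, m: 0 to 0.003 at the start (open), 0.022 at its end stop; near 0.004 its nose meets the ear. Friction about 2 N; stays where left. Black slider on the rail with a low nose (x 24 to 40, y -38 to 0 mm of the clamp at 0) and the upright push plate.
- plate_open (a point): Fixed point of the clamp (x -3, y 0, z 95 mm) where the middle of the push plate's -y face is when the keeper joint is 0. Plate: 6 mm thick, x -18 to 54, z 82 to 108 mm (up to 5 mm up or down with the clamp's setting), just clear above the raised pad. A finger that holds the pad down and moves towards +y slides on the pad and pushes this plate along with its flank.
- reagent: Bystander: amber bottle, 64 mm diameter, 150 mm tall. Origin at the centre of its underside.
- waste_tray: Bystander: white plastic tray 120 x 90 x 35 mm. Origin at the centre of its underside.
- spare_block: Bystander: white cassette with wax block, 40 x 28 x 13 mm. Origin at the centre of its underside.
- wax_brush: Bystander: brush 170 mm long, lying. Origin on the bench under its middle.
There are look-alikes about, which are no part of the job. Of the things shaped like the clamp, the aluminium one is meant.

How it is judged:
On the way, in this order (a step that is already met when the one before it is completed fails the run):
1. the plunger is pushed down at least 4 mm while the keeper is still open (value of joint plunger above 0.004 m and value of joint keeper below 0.005 m), for 0.1 s.
2. the keeper is slid across over the plunger's ear (at least 18 of 22 mm) (value of joint keeper above 0.018 m and value of joint plunger above 0.004 m), for 0.2 s.
At the end, for the whole second after the job is handed in: The keeper is slid at least 18 mm of its 22 mm, the plunger is held down at least 4 mm by the keeper alone (its ear bears on the keeper's nose with more than 3 N) and is at rest (all of step 2 and velocity of joint plunger between -0.005 and 0.005 m/s and contact force between plunger and keeper above 3 N); the robot touches nothing.
It fails at once if the plunger is pressed with more than 30 N (contact force between any of the fingers, the arm and plunger above 30 N).
It fails at once if the keeper is pushed with more than 20 N (contact force between any of the fingers, the arm and keeper above 20 N).
It fails at once if a bystander is moved by more than 20 mm (distance of any of reagent, waste_tray, spare_block, wax_brush from where it was at the start of the episode above 0.02 m).
It also fails if it takes over 48 s, if anything falls off the work surface, if the arm or the gripper's body presses on something with over 40 N, if the wrist force passes 120 N, or if a joint passes its speed limit or range.

### The arm

A 6-joint arm with a two-finger parallel gripper is mounted at the origin on the work surface. World frame = base frame: x ahead of the robot, y to its left, z up, the work surface at z = 0. Lengths are in m, angles in rad, forces in N, time in s.
With the tool pointing down it reaches from about 0.425 to 0.95 m from the base axis. Payload 14.7 kg.
Tool frame: the origin (TCP) lies between the finger pads; the fingertips stand 17 mm ahead of it and the grasp point (between the pads) lies 2 mm behind it; y points along the fingers, x is the direction in which the jaws open and shut, and the axes are right-handed (so a half turn about y gives the same grasp; the last joint's range is limited). The gripper opens to 85 mm and grips with 20 to 120 N. Pads are 22 mm wide; open, the fingers measure 114 mm over their backs; the gripper's body (76 mm by 85 mm) begins 54 mm behind the grasp point. The pads swing forward as they close: fully open they stand 13 mm farther back than shut.
Start: joints at [-1.239, 0.48, 1.596, -0, 1.065, -0.047], TCP at [0.24, -0.604, 0.248] pointing down, gripper open.
Joint ranges: [-2.75, 2.75], [-0.82, 2.05], [0.23, 2.67], [-1.56, 4.7], [0.09, 2.69], [-2.92, 2.92]. Speed limits (rad/s): [1.89, 1.89, 2.39, 3.01, 3.01, 3.01].

### API

Orientations are given as a unit quaternion [w, x, y, z].
In Python, from rig import * gives the robot as it stands. Calls block until the motion is done:
- reach(position, orientation): joint-space move of the TCP to a pose.
- line_to(position, frame=None, v=0.15): straight line of the TCP; frame=None keeps the orientation; v is the mean speed in m/s.
- goto_joints(angles): joint-space move.
- command_gripper(opening): finger opening in m; the grip force is fixed at half the most; returns when the fingers have stopped.
- dwell(seconds).
- solve_ik(position, orientation): joint angles nearest the present ones, or None.
- state(): the state.
- snapshot(name): name is "scene" or "top"; returns a dict with "img" (480x640x3 uint8, red, green, blue), "K" (3x3 intrinsics, pixels), "R" (3x3) and "t" (3): a world point X has camera coordinates R X + t. Camera axes: x right, y down, z forward; pixel columns grow to the right and rows downward; lengths in m; the calibration is good to about 2 mm. A picture is of the moment at which its call begins. There is no depth.
A pose or a line that the arm cannot do raises MotionError and nothing moves.
- close_job(): hands the job in, once; it reports no verdict.
Trained networks look in a picture, given as the dict that the camera call returned (one of the last four; its "shot" number tells which), for a name from the list of things; names that differ only in an ending like _2 or _b are one class to them, and where a whole thing is asked for, a point or a joint stands for the part that bears it (a point fixed in the world has none). Each returns a list of dicts, best first, with "confidence" (0 to 1); they miss things now and then, are a little off and sometimes report something else, mostly with a low value. They report only what shows in the picture. A call takes as long as a camera call. They do not tell look-alikes from the thing itself.
- look_for(picture, name): "location" ([column, row] in pixels, amid what is visible of it).
The state is a dict: "time_s": time; "joint_pos": joint angles; "qvel": joint speeds; "tau": joint torques, N m; "tcp_pos": TCP position; "tool_rot": TCP orientation; "force": force on the tool from outside, world axes, zero at the start; "wrist_torque": the same for the moment, N m; "width": finger opening in m.
Only numpy, scipy, OpenCV 4.12 (cv2) and the standard library are available. Lean on these libraries where they do the work, as an engineer would, in place of code of your own. Each camera call takes 0.05 s, during which the arm holds its last target.

## Working session

There is one attempt and no reset: what is moved stays moved. The work goes in short steps, each a Python script; the robot and the scene stay as the last script left them, time stands still between calls to the robot, and variables do not carry over. Pictures are saved under pics/ and viewed, and the job is handed in when it is done.

```bash
mkdir -p pics; ls
python3 - <<'E'
from rig import *
import cv2,numpy as np
for n in("scene","top"):
    s=snapshot(n); cv2.imwrite(f"pics/{n}0.png",s["img"][:,:,::-1]); print(n,s["K"],s["R"],s["t"])
    for k in("clamp","press_pad","ear","keeper","plunger"):
        try: print(k,[(np.round(d["location"],1).tolist(),round(d["confidence"],2)) for d in look_for(s,k)])
        except Exception as e: print(k,e)
print(state())
E
```

```text
pics
scene [[538.8856487    0.         315.64848674]
 [  0.         538.8856487  240.8928197 ]
 [  0.           0.           1.        ]] [[ 0.83099455  0.55626    -0.00478149]
 [ 0.37814723 -0.57117494 -0.72853542]
 [-0.40798618  0.60360086 -0.68499145]] [-0.47435609 -0.16926275  1.36842364]
clamp [([405.0, 290.0], 0.88), ([328.4, 219.3], 0.84), ([274.9, 289.3], 0.69)]
press_pad [([324.6, 205.7], 0.87), ([399.4, 271.2], 0.68)]
ear [([265.6, 275.9], 0.96), ([398.7, 272.7], 0.77), ([327.5, 205.9], 0.62)]
keeper [([342.4, 195.4], 0.96), ([424.4, 269.6], 0.92), ([286.3, 279.0], 0.65)]
plunger [([397.5, 273.8], 0.96), ([263.8, 276.6], 0.91), ([325.6, 204.4], 0.62)]
top [[452.96706293   0.         325.95238796]
 [  0.         452.96706293 238.03197234]
 [  0.           0.           1.        ]] [[ 0.01857895 -0.99950853  0.02524918]
 [-0.98246613 -0.0229362  -0.18502495]
 [ 0.18551313 -0.0213689  -0.98240941]] [-0.01374188  0.59288697  0.84625483]
clamp [([263.9, 274.7], 0.93), ([381.8, 263.0], 0.68), ([314.1, 165.9], 0.58)]
press_pad [([268.0, 268.0], 0.98), ([319.7, 158.6], 0.73)]
ear [
[... 209 characters left out ...]
([268.9, 269.2], 0.6)]
{'time_s': 0.6, 'joint_pos': array([-1.23855442e+00,  4.80161679e-01,  1.59632955e+00, -3.81112915e-05,
        1.06510826e+00, -4.66069143e-02]), 'qvel': array([-8.95865209e-05,  1.91194908e-03, -1.08217774e-03, -1.09819801e-03,
        9.10485018e-04,  6.41381401e-04]), 'tau': array([ 1.77605074e-03, -9.50043082e+01, -4.30501842e+01, -3.52562779e-05,
        1.23236077e-03, -4.70928035e-05]), 'tcp_pos': array([ 0.24039964, -0.60388443,  0.2483104 ]), 'tool_rot': array([-0.58519888,  0.58521486, -0.39691317,  0.39689517]), 'force': array([0.1364926 , 0.2252481 , 0.79582064]), 'wrist_torque': array([-0.03574754,  0.01847099,  0.00371341]), 'width': 0.08560944469340537}
```

View pics/scene0.png

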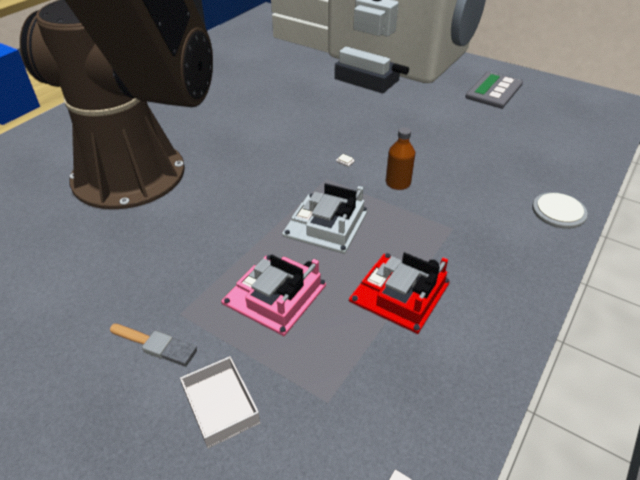

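View pics/top0.png

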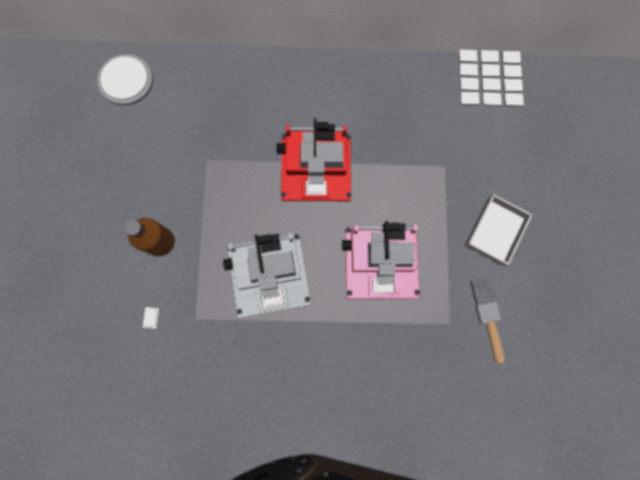

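The aluminium clamp is the grey one, at about (268,273) in top and (328,218) in scene; the red and pink ones are look-alikes. I'll enlarge it to fit its pose.

Run:
```python
import cv2
a=cv2.imread("pics/top0.png")[225:325,215:320]; cv2.imwrite("pics/top0c.png",cv2.resize(a,None,fx=6,fy=6,interpolation=cv2.INTER_CUBIC)[:600])
a=cv2.imread("pics/scene0.png")[170:260,275:380]; cv2.imwrite("pics/scene0c.png",cv2.resize(a,None,fx=6,fy=6,interpolation=cv2.INTER_CUBIC))
```

```text
(no output)
```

View pics/top0c.png

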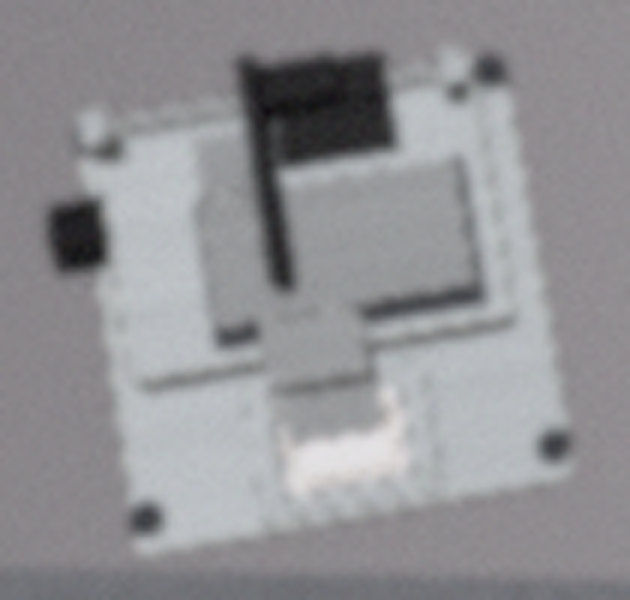

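View pics/scene0c.png

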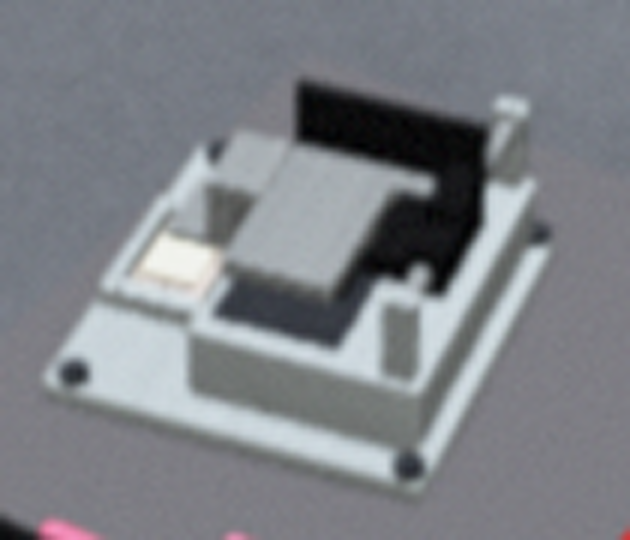

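```bash
cat > fit.py <<'E'
import numpy as np, cv2, json
from scipy.optimize import least_squares
K={'s':np.array([[538.8856,0,315.648],[0,538.8856,240.893],[0,0,1]]),'t':np.array([[452.967,0,325.952],[0,452.967,238.032],[0,0,1]])}
R={'s':np.array([[0.83099455,0.55626,-0.00478149],[0.37814723,-0.57117494,-0.72853542],[-0.40798618,0.60360086,-0.68499145]]),
't':np.array([[0.01857895,-0.99950853,0.02524918],[-0.98246613,-0.0229362,-0.18502495],[0.18551313,-0.0213689,-0.98240941]])}
T={'s':np.array([-0.47435609,-0.16926275,1.36842364]),'t':np.array([-0.01374188,0.59288697,0.84625483])}
off={'s':(275,170),'t':(215,225)}
def proj(c,X):
    p=(K[c]@(R[c]@np.asarray(X).T+T[c][:,None])); return (p[:2]/p[2]).T
def world(p,L):
    c,s=np.cos(p[2]),np.sin(p[2]); L=np.atleast_2d(L)/1000.
    return np.c_[p[0]+c*L[:,0]-s*L[:,1],p[1]+s*L[:,0]+c*L[:,1],L[:,2]]
if __name__=="__main__":
    pts=[('t',(-88,75,12),(137,548)),('t',(-88,-75,12),(575,476)),('t',(46,58,81),(95,118)),('t',(46,-58,81),(455,55)),
    ('t',(-24,-54,74),(484,290)),('t',(18,-54,74),(464,158)),
    ('s',(62,-75,12),(418,484)),('s',(-88,-75,12),(45,378)),('s',(46,-58,81),(410,285)),('s',(46,58,81),(512,103)),('s',(-24,-54,74),(232,264)),('s',(18,-54,74),(330,292))]
    def res(p,sep=False):
        out=[]
        for c,L,q in pts:
            q=np.array(q)/6.+off[c]
            out.append(proj(c,world(p,[L]))[0]-q+ (p[3:5] if c=='s' else p[5:7]))
        r=np.array(out); 
        return r if sep else np.r_[r.ravel(),np.array(p[3:])/2.]
    s=least_squares(res,[.5,.12,.15,0,0,0,0],loss='soft_l1'); print(s.x)
    for a,b in zip(pts,res(s.x,True)): print(a[0],a[1],np.round(b,2))
    p=s.x
    np.save('p.npy',p)
    for n,L in dict(pad=(-3,-26,74),plate=(-3,0,95),ear=(28,16,74)).items(): print(n,world(p,[L]))
    for c,f in(('s','scene0'),('t','top0')):
        im=cv2.imread(f"pics/{f}.png"); o=off[c]; im=cv2.resize(im[o[1]:o[1]+95,o[0]:o[0]+105],None,fx=6,fy=6)
        def poly(P,col):
            q=((proj(c,world(p,P))+(p[3:5] if c=='s' else p[5:7])-o)*6+3).astype(int); cv2.polylines(im,[q],True,col,1)
        poly([(-88,-75,12),(62,-75,12),(62,75,12),(-88,75,12)],(0,0,255))
        poly([(-24,-54,74),(18,-54,74),(18,30,74),(-24,30,74)],(0,255,0))
        poly([(18,4,74),(38,4,74),(38,28,74),(18,28,74)],(255,0,0))
        poly([(-18,0,82),(54,0,82),(54,0,108),(-18,0,108)],(0,255,255))
        poly([(-18,6,108),(54,6,108),(54,0,108),(-18,0,108)],(0,255,255))
        cv2.imwrite(f"pics/fit_{c}.png",im)
E
python3 fit.py
```

```text
[ 0.53590271  0.11595934  0.1880512   0.30358847 -0.29587519  0.51202428
 -0.04950295]
t (-88, 75, 12) [-0.05  0.61]
t (-88, -75, 12) [ 0.54 -0.01]
t (46, 58, 81) [0.43 0.35]
t (46, -58, 81) [0.3  1.12]
t (-24, -54, 74) [-0.76 -1.69]
t (18, -54, 74) [-0.82 -1.01]
s (62, -75, 12) [1.04 0.4 ]
s (-88, -75, 12) [-0.56 -0.35]
s (46, -58, 81) [-0.86  2.25]
s (46, 58, 81) [0.96 0.75]
s (-24, -54, 74) [-1.54 -1.29]
s (18, -54, 74) [ 0.56 -0.95]
pad [[0.53781617 0.08985688 0.074     ]]
plate [[0.5329556  0.11539851 0.095     ]]
ear [[0.56041797 0.13691172 0.074     ]]
```

View pics/fit_s.png

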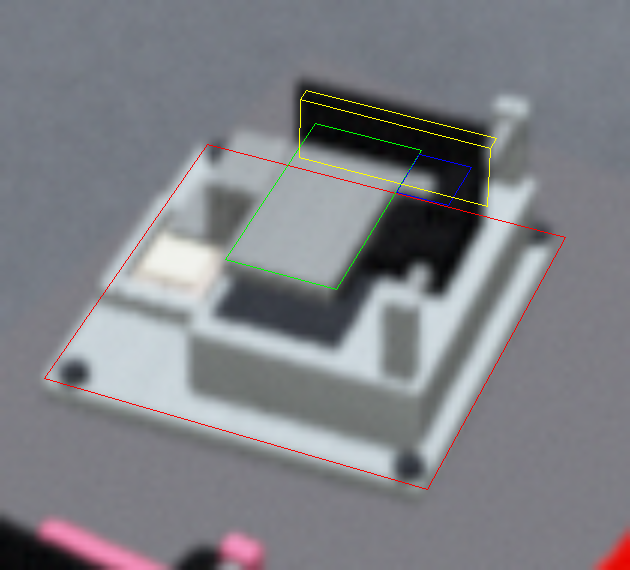

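View pics/fit_t.png

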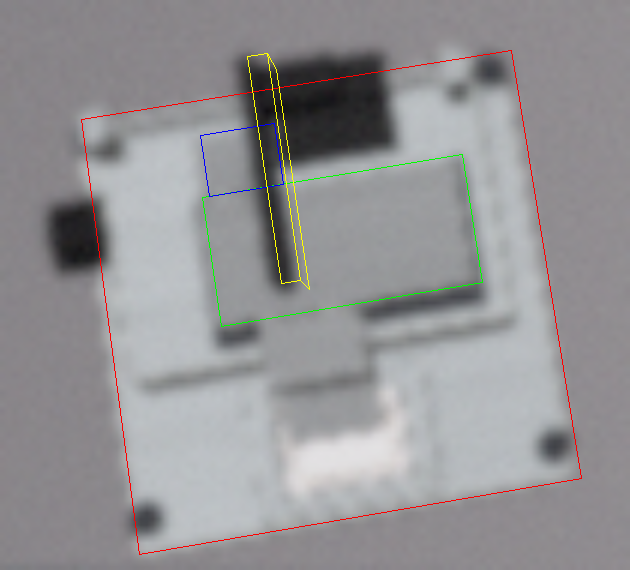

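Fit agrees with the top view to about 1 px, the scene view to about 2 px: yaw is 0.188 rad and the pad is near (0.538, 0.090). The plate sits about 1–3 mm to +y of plate_open. I'll shut the gripper and go above the pad, jaws along clamp x.

```bash
cat > h.py <<'E'
from rig import *
import numpy as np
from scipy.spatial.transform import Rotation as Ro
p=np.load('p.npy'); c,s=np.cos(p[2]),np.sin(p[2])
ex=np.array([c,s,0]); ey=np.array([-s,c,0]); ez=np.array([0,0,1.])
def W(x,y,z): return np.array([p[0],p[1],0])+ex*x/1e3+ey*y/1e3+ez*z/1e3
def L(P): d=np.asarray(P)-[p[0],p[1],0]; return np.array([d@ex,d@ey,d[2]])*1e3
def quat(sg):
    q=Ro.from_matrix(np.c_[sg*ex,-ez,sg*ey]).as_quat(); return np.array([q[3],q[0],q[1],q[2]])
f0=np.zeros(3)
def rep(tag=''):
    a=state(); f=a['force']-f0; print(tag,round(a['time_s'],2),'L',np.round(L(a['tcp_pos']),1),'F',np.round([f@ex,f@ey,f[2]],1)); return a
E
python3 - <<'E'
from h import *
j=state()['joint_pos']
best=None
for sg in(1,-1):
    q=solve_ik(W(-3,-26,150),quat(sg)); print(sg,q)
    if q is not None and (best is None or abs(q-j).max()<best[0]): best=(abs(q-j).max(),sg)
sg=best[1]; print(sg); np.save('sg.npy',sg)
command_gripper(0.0); rep('shut'); print(state()['width'])
reach(W(-3,-26,150),quat(sg)); rep('above')
line_to(W(-3,-26,105),v=0.1); rep('low')
import cv2
for n in('scene','top'): cv2.imwrite(f'pics/{n}1.png',snapshot(n)['img'][:,:,::-1])
rep()
E
```

```text
1 [ 1.09950857e-01  4.60123807e-01  1.93165458e+00 -4.44089210e-16
  7.49814268e-01 -7.81003415e-02]
-1 None
1
shut 1.37 L [-424.9 -651.9  248.3] F [ 0.1  0.2 -0.2]
-0.0002449628883878619
above 4.05 L [ -2.8 -26.7 150.1] F [-0.3  0.8  0.5]
low 4.65 L [ -2.9 -26.1 105.1] F [0.6 0.1 0. ]
 4.75 L [ -2.5 -26.1 105.6] F [0.1 0.2 0.2]
```

Run:
```python
import cv2,numpy as np
a=cv2.imread("pics/top1.png")[225:325,215:320]; b=cv2.imread("pics/scene1.png")[160:260,275:380]
cv2.imwrite("pics/both1.png",cv2.resize(np.hstack([a,b]),None,fx=3.8,fy=3.8,interpolation=cv2.INTER_CUBIC))
```

```text
(no output)
```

View pics/both1.png

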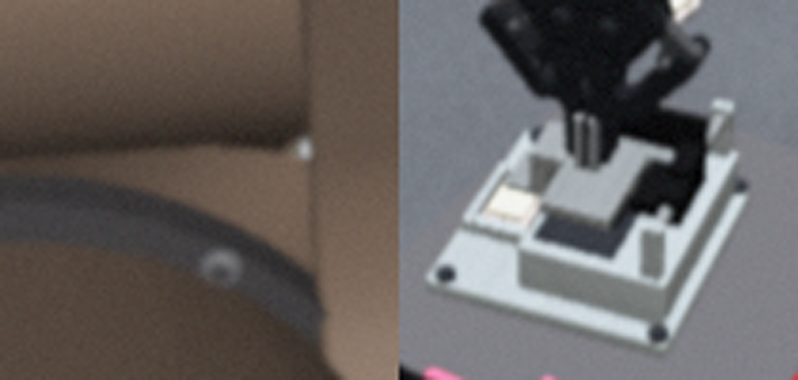

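The scene view shows the shut fingers over the middle of the pad, about 14 mm up and clear of the plate. The arm blocks the top view. Next I'll press in small steps while watching force.

Run:
```python
from h import *
line_to(W(-3,-26,95),v=0.08); a=rep('pre')
a=[];
for _ in range(5): dwell(.02); a.append(state()['force'])
b=np.mean(a,0); np.save('f0.npy',b); print('bias',b)
z=95.; zc=None
while z>70:
    z-=1.0; line_to(W(-3,-26,z),v=0.03)
    f=np.mean([state()['force'] for _ in range(1)],0)-b; A=state()
    print(z,round(L(A['tcp_pos'])[2],2),np.round([f@ex,f@ey,f[2]],1),round(A['time_s'],2))
    if zc is None and f[2]>3: zc=z
    if zc is not None and f[2]>6+0.6*(zc+.5-z)+4.5: break
    if f[2]>22: break
dwell(.1); rep()
print('zc',zc,z)
```

```text
pre 5.03 L [ -3.2 -26.   94.8] F [0.3 0.  0.4]
bias [-0.06701604 -0.08254391  0.03562822]
94.0 94.11 [-0.2 -0.1 -1.7] 5.36
93.0 92.96 [ 1.2  1.  -0.3] 5.61
92.0 91.93 [-0.   0.3  0.1] 5.86
91.0 91.07 [ 0.7 -0.1  2.5] 6.11
90.0 90.15 [-0.6 -0.1  6.2] 6.36
89.0 89.19 [-2.  -0.2  5.5] 6.61
88.0 88.2 [-1.1 -0.   7.1] 6.86
87.0 87.23 [-0.9 -0.5  7.8] 7.11
86.0 86.28 [-1.6 -0.6  7.9] 7.36
85.0 85.27 [-1.3 -1.   8.1] 7.61
84.0 84.32 [-1.7 -0.1  8.4] 7.86
83.0 83.36 [-1.2 -0.7  9.6] 8.11
82.0 82.62 [-2.6 -0.5 16. ] 8.36
 8.46 L [ -2.8 -26.1  82.7] F [-4.3  0.5 16.1]
zc 90.0 82.0
```

Contact came at tcp z ≈ 91 and the stop at about 83, so roughly 8 mm of travel. It now holds at 16 N. Next I'll slide to +y while regulating the press force.

Run:
```python
from h import *
b=np.load('f0.npy'); y=-26.; z=82.0; base=None
while y<16:
    st=2.0 if y<-17 else 1.0
    y+=st; line_to(W(-3,y,z),v=0.03)
    fs=[]
    for _ in range(2): fs.append(state()['force']-b); dwell(.01)
    f=np.mean(fs,0); A=state(); fy=f@ey; l=L(A['tcp_pos'])
    print(round(y,1),round(z,2),np.round(l,1),np.round([f@ex,fy,f[2]],1),round(A['time_s'],2))
    if f[2]<14: z-=0.3
    elif f[2]>18.5: z+=0.3
    if fy<-14 or f[2]>25: print('STOP'); break
```

```text
-24.0 82.0 [ -2.6 -24.5  82.7] [-2.8 -5.2 15.5] 8.72
-22.0 82.0 [ -2.4 -22.6  82.7] [-1.4 -6.5 14.5] 8.99
-20.0 82.0 [ -2.2 -20.6  82.8] [-1.1 -7.3 15. ] 9.26
-18.0 82.0 [ -2.1 -18.6  82.8] [-0.7 -7.8 14.6] 9.53
-16.0 82.0 [ -2.  -16.6  82.8] [ 0.  -7.8 15.1] 9.79
-15.0 82.0 [ -2.  -15.7  82.8] [-0.3 -8.7 14. ] 10.06
-14.0 82.0 [ -2.  -14.7  82.8] [-0.2 -8.3 14.6] 10.32
-13.0 82.0 [ -1.9 -13.7  82.8] [ 0.9 -8.4 14.5] 10.59
-12.0 82.0 [ -1.9 -12.7  82.8] [-0.1 -8.9 14.4] 10.86
-11.0 82.0 [ -1.9 -11.7  82.8] [-0.3 -8.6 14.6] 11.12
-10.0 82.0 [ -1.9 -10.8  82.8] [ -0.1 -10.4  14.4] 11.39
-9.0 82.0 [-2.  -9.8 82.8] [ 0.2 -9.9 14.3] 11.66
-8.0 82.0 [-1.9 -8.8 82.8] [  0.2 -10.8  14.7] 11.93
-7.0 82.0 [-1.9 -7.8 82.8] [  0.5 -10.2  14.6] 12.19
-6.0 82.0 [-1.9 -6.8 82.8] [ -0.2 -10.8  14.4] 12.46
-5.0 82.0 [-2.  -5.8 82.8] [  0.1 -11.1  14.7] 12.72
-4.0 82.0 [-1.9 -4.8 82.8] [  0.1 -11.   14.8] 12.99
-3.0 82.0 [-2.  -3.8 82.8] [ -0.6 -11.   14.8] 13.26
-2.0 82.0 [-2.  -2.8 82.8] [ -0.1 -10.3  14.8] 13.53
-1.0 82.0 [-2.  -1.8 82.8] [  0.2 -10.4  14.2] 13.79
0.0 82.0 [-2.  -0.8 82.8] [ -0.1 -10.8  14.5] 14.06
1.0 82.0 [-2.   0.1 82.8] [  0.  -10.2  15. ] 14.32
2.0 82.0 [-2.   1.2 82.8] [ -0.7 -10.3  14.5] 14.59
3.0 82.0 [-2.   2.2 82.8] [  0.1 -10.4  14.5] 14.86
4.0 82.0 [-2.   3.2 82.8] [ -0.6 -10.4  15.2] 15.12
5.0 82.0 [-2.   4.2 82.8] [ -0.2 -10.7  14.9] 15.39
6.0 82.0 [-2.   5.2 82.8] [-0.3 -9.9 15.1] 15.66
7.0 82.0 [-2.   6.2 82.8] [ -0.2 -10.2  15.2] 15.93
8.0 82.0 [-2.   7.2 82.8] [ -0.7 -10.3  14.8] 16.19
9.0 82.0 [-2.   8.2 82.8] [ -0.2 -10.8  14.9] 16.46
10.0 82.0 [-2.   9.2 82.8] [ -0.7 -10.6  15.5] 16.73
11.0 82.0 [-2.   9.7 82.8] [ -1.2 -16.9  14.8] 16.99
STOP
```

Plate contact showed near y = -11 as a 2 N rise, and the end stop near y = 9.7, which is about 21 mm of keeper travel. I'll back off the plate, then lift.

Run:
```python
from h import *
line_to(W(-3,4,82),v=0.03); rep('back')
for z in(83,84,85,86,87,89): 
    line_to(W(-3,4,z),v=0.03); rep(z)
line_to(W(-3,0,200),v=0.15); rep()
# clear the view
goto=state()['joint_pos'].copy(); goto[0]-=0.8; goto_joints(goto); rep('clear')
import cv2
a=snapshot('top')['img'][225:325,215:320,::-1]; b=snapshot('scene')['img'][160:260,275:380,::-1]
cv2.imwrite("pics/both2.png",cv2.resize(np.hstack([a,b]),None,fx=3.8,fy=3.8,interpolation=cv2.INTER_CUBIC))
```

```text
back 17.38 L [-2.   4.1 82.8] F [-0.3  1.9 14.7]
83 17.62 L [-2.1  4.1 83.7] F [1.4 2.2 9.3]
84 17.88 L [-2.1  4.1 84.6] F [0.8 2.3 9.3]
85 18.12 L [-3.1  4.  84.9] F [ 0.5 -0.8 -0.1]
86 18.38 L [-3.1  4.  85.9] F [-0.6 -0.1  0.3]
87 18.62 L [-3.  4. 87.] F [ 1.3 -0.1 -0.3]
89 18.88 L [-2.9  4.  89.2] F [ 0.5  0.8 -0.7]
 19.77 L [ -3.5   0.  199.3] F [-0.2  0.  -0.8]
clear 21.33 L [-158.3 -394.2  199.2] F [-0.3  0.1 -0.4]
```

View pics/both2.png

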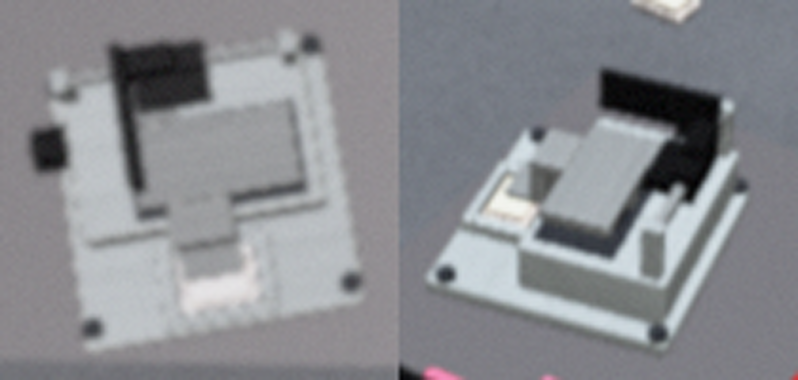

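The picture shows the plate moved across to the far end (top crop x≈125, previously about 165) and the pad staying lower. The force fell to zero at tcp z ≈ 84.7, so the plunger is held about 6 mm down.

Run:
```python
from rig import *
print(close_job())
```

```text
the job is handed in; nothing more can be done
None
```

I clamped the wax block in the aluminium clamp and handed the job in at about 21 s of the 48 s. The hand-in reports no verdict.

- **Pressing:** I pressed the pad with shut fingertips. The hard stop came after about 8 mm, and I held the pad there at about 15–16 N on the wrist sensor.
- **Sliding:** Still pressing, I slid to +y and pushed the keeper about 21 mm to its end stop. The total sideways force peaked at 17 N, roughly half of it friction on the pad.
- **Letting go:** I backed off the plate, lifted, and moved the arm aside.

**Last checks:**
- On lifting, the pad's push on the fingers fell to zero after about 1.5–2 mm of rise, so the keeper holds the plunger roughly 6 mm down.
- The final pictures show the push plate at its far end and the pad still lowered.
- I did not measure the force of the ear on the nose directly.
- I did not re-check the bystanders' positions one by one. The arm met no unexpected force at any point I read.
- My pose fit matched the top camera to about 1 px but the scene camera only to about 2 px. The contact heights and positions agreed with it to within 1–2 mm.

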